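# Bolt the valuables chest shut

## Task

Lock the grey valuables chest on the packing bench: with one fingertip press the spring catch (the long flat pad on the lid) down and keep it down, while the other fingertip pushes the bolt's upright lug along until the bolt is fully home in its keeper. Then let go and move clear, so that the catch springs up again and locks the bolt. Do not let the catch come up while the bolt is on its way, do not pick anything up, and leave the tape roll, marker, carton and spray bottle where they are.

Things in the scene. Friction and masses are not known exactly. Their poses are not given: they have to be found in the camera images.
- chest: Fixed low steel chest, 280 (x) x 340 (y) x 90 mm high, lid already shut. Origin: centre of its underside on the bench; z up. The bolt lies on the lid along the chest's y axis at chest x = +29 mm and slides towards chest +y, into a keeper (a staple) on the rim strip. The catch pad lies alongside it at chest x = -29 mm. All else on the lid near them (bolt bar, its guides and notched strip) stays below 25 mm over the lid
- pad_top (a point): Spring catch: flat oblong steel pad, 30 mm wide (chest x) and 104 mm long (chest y), parallel to the bolt, 58 mm to the side of it. This point: centre of its top face, 36 mm above the lid when up; axes as the chest's. It moves straight down 10 mm at most; starts to move at about 2.5 N and takes 6 N fully down. Pressed anywhere on its top it sinks evenly, and a fingertip may slide along it
- lug_face (a point): Upright steel lug on the bolt, 36 mm wide (chest x), 10 mm thick (chest y), from 16 to 52 mm above the lid. This point: middle of its broad face on the chest -y side, the face to push, 38 mm above the lid. Moves with the bolt; at the start it is about 10 mm to the chest -y side of the middle of the catch pad. Behind it (chest -y) the space above the bar is free for 50 mm, up to a guide
- catch (a joint): How far the catch is pressed down, in m: 0 up, 0.010 fully down. Below about 0.006 its tongue stands in a notch of the bolt and blocks it; there is a notch at the start, one half-way and one at the end of the bolt's travel
- bolt (a joint): How far the bolt has slid towards chest +y, in m: 0 open (it starts within 2 mm of it), 0.042 fully home against its stop. Friction 2 N when the catch is held down. Only from about 0.040 on can the catch spring up behind it
- tape_roll: Bystander: clear tape roll lying flat on the lid, 60 mm across, 24 mm high. Origin: centre of its underside
- marker: Bystander: marker pen lying on the lid, 120 mm long, 18 mm thick, along its own x. Origin: middle, underside
- carton: Bystander: small brown carton on the bench beside the chest, 75 x 55 x 60 mm. Origin: centre of its underside
- spray: Bystander: white bottle on the bench beside the chest, 48 mm across, 120 mm high. Origin: centre of its underside

How it is judged:
By the outcome, as a careful person would: the job done as asked, in the order asked, and still so for the second after the job is handed in, with the robot touching nothing.
It also fails if it takes over 40 s, if anything falls off the work surface, if the arm or the gripper's body presses on something with over 40 N, if the wrist force passes 120 N, or if a joint passes its speed limit or range.

## Robot

A 6-joint arm with a two-finger parallel gripper is mounted at the origin on the work surface. World frame = base frame: x ahead of the robot, y to its left, z up, the work surface at z = 0. Lengths are in m, angles in rad, forces in N, time in s.
With the tool pointing down it reaches from about 0.35 to 0.725 m from the base axis. Payload 4.3 kg.
Tool frame: the origin (TCP) lies where the fingers leave the gripper's body, on its centre line; the fingertips stand 73 mm ahead of it and the grasp point (between the pads) lies 54 mm ahead of it; z points along the fingers, y is the direction in which the jaws open and shut (so a half turn about z gives the same grasp; the last joint's range is limited). The gripper opens to 85 mm and grips with 20 to 120 N. Pads are 22 mm wide; open, the fingers measure 114 mm over their backs; the gripper's body (76 mm by 85 mm) begins 54 mm behind the grasp point. The pads swing forward as they close: fully open they stand 13 mm farther back than shut.
Start: joints at [-1.443, 0.377, 0.081, 1.274, 0, 1.46], TCP at [0.135, -0.559, 0.304] pointing down, gripper open.
Joint ranges: [-2.72, 2.72], [-0.84, 1.66], [-1.02, 1.22], [-1.77, 2.12], [-1.37, 1.28], [-3.14, 3.14]. Speed limits (rad/s): [2.57, 2.57, 3.14, 3.14, 3.14, 3.14].

## Interface

Orientations are given as a 3x3 rotation matrix whose columns are the frame's x, y, z axes.
In Python, from cell import sense, read_camera, sign_off, trace, place_of gives the robot as it stands. The module is installed in compiled form; this text tells all that it offers.
- The arm moves only by the shell command python3 -m inch 'ROWS'. ROWS is JSON, a list of rows, each a list of 3 entries, a list of its own where there are three numbers: the closure, from 0 (fully open) to 1 (shut), then the shift along the tool's x, y, z in units of 30 mm (1.0 is 30 mm), then the turn about the tool's z in units of pi/2 rad (1.0 is pi/2 rad). A call has 1 to 10 rows; each row shifts and turns the commanded pose from where the row before left it, along the tool's axes as they then stand; what a row does not reach is not made up. A row lasts 1/10 s, in which the tool goes at most 50 mm and 8.59 degrees, less where a joint would pass 70% of its speed; a pose out of reach is approached as far as the arm can. A call with a number of a shift or a turn outside -1 to 1 is refused whole. A call with a gripper value outside its range is refused whole. The fingers move at their own pace and stop on an object; the grip force is fixed at half the most. Time passes only in rows, so rows that do not move let the fingers close. It gives the time, the measured TCP pose, the force and the opening at its end, in the units of the state.
- sense(): the state, without advancing time (a new reading comes with each control period).
- read_camera(name): name is "scene" or "top" or "wrist"; returns a dict with "img" (384x512x3 uint8, red, green, blue), "range_z" (384x512 float32, m along the optical axis (not along the pixel's ray), 0 where there is no reading), "fx", "fy", "cx", "cy" (pixels), "extrinsics" (4x4, takes a point from world to camera coordinates). Camera axes: x right, y up, looking along -z (the intrinsics and any distortion apply to the point x, -y, -z); pixel columns grow to the right and rows downward; lengths in m; the calibration is good to about 2 mm. A picture is of the moment at which its call begins.
- sign_off(): hands the job in, once; it reports no verdict.
Trained networks look in a picture, given as the dict that the camera call returned (one of the last four; its "shot" number tells which), for a name from the list of things; names that differ only in an ending like _2 or _b are one class to them, and where a whole thing is asked for, a point or a joint stands for the part that bears it (a point fixed in the world has none). Each returns a list of dicts, best first, with "p" (0 to 1); they miss things now and then, are a little off and sometimes report something else, mostly with a low value. They report only what shows in the picture. A call takes as long as a camera call.
- trace(label, picture): "region" (384x512 bool, what is visible of it) and "extent" ([centre column, centre row, width, height] in pixels, round what is visible of it).
- place_of(label, picture): "at" ([column, row] in pixels: a listed point, or the origin of a listed thing).
The state is a dict: "time": time; "joints": joint angles; "joint_velocities": joint speeds; "joint_efforts": joint torques, N m; "tcp_pos": TCP position; "orientation": TCP orientation; "ft_force": force on the tool from outside, world axes, zero at the start; "wrist_torque": the same for the moment, N m; "width": finger opening in m.
Only numpy, scipy, OpenCV 4.12 (cv2) and the standard library are available. Lean on these libraries where they do the work, as an engineer would, in place of code of your own. Each camera call takes 0.05 s, during which the arm holds its last target.

## Working session

There is one attempt and no reset: what is moved stays moved. The work goes in short steps, Python scripts to look and compute and a shell command to move; the robot and the scene stay as the last step left them, time stands still between calls to the robot, and variables do not carry over. Pictures are saved under pics/ and viewed, and the job is handed in when it is done.

```bash
mkdir -p pics
cat > h.py <<'E'
import numpy as np, cv2
from cell import sense, read_camera, sign_off, trace, place_of
def px2w(P,u,v,z=None,r=2):
    """pixel -> world by range (median) or, if z given, by plane z"""
    E=np.array(P["extrinsics"]);R=E[:3,:3];t=E[:3,3]
    d=np.array([(u-P["cx"])/P["fx"],-(v-P["cy"])/P["fy"],-1.0])
    o=-R.T@t; w=R.T@d
    if z is not None: return o+w*(z-o[2])/w[2]
    a=P["range_z"][max(0,int(v)-r):int(v)+r+1,max(0,int(u)-r):int(u)+r+1];a=a[a>0]
    return o+w*np.median(a)
def w2px(P,p):
    E=np.array(P["extrinsics"]);c=E[:3,:3]@np.asarray(p)+E[:3,3]
    return np.array([P["cx"]+P["fx"]*c[0]/-c[2],P["cy"]+P["fy"]*(-c[1])/-c[2]])
def save(P,n): cv2.imwrite("pics/"+n,P["img"][:,:,::-1])
E
python3 - <<'E'
from h import *
s=sense()
for k in s: print(k,np.round(s[k],3).tolist())
for c in ["top","scene","wrist"]:
    P=read_camera(c); save(P,c+"0.png"); print(c,P["fx"],[k for k in P])
    for n in ["chest","pad_top","lug_face","tape_roll","marker","carton","spray"]:
        L=place_of(n,P)
        for q in L[:2]:
            u,v=q["at"]; 
            print(n,round(q["p"],2),np.round(q["at"],1),np.round(px2w(P,u,v),3))
E
```

```text
time 0.0
joints [-1.443, 0.378, 0.08, 1.274, -0.0, 1.461]
joint_velocities [0.0, -0.0, -0.001, 0.0, -0.0, 0.0]
joint_efforts [0.001, -46.361, 26.987, 0.021, 0.0, -0.0]
tcp_pos [0.135, -0.558, 0.303]
orientation [[0.972, 0.236, -0.0], [0.236, -0.972, 0.002], [0.0, -0.002, -1.0]]
ft_force [0.075, -0.554, -0.293]
wrist_torque [0.001, 0.001, -0.014]
width 0.085
top 484.253356486828 ['img', 'range_z', 'fx', 'fy', 'cx', 'cy', 'extrinsics', 'shot']
chest 0.57 [340.  192.8] [ 0.582 -0.115  0.104]
pad_top 0.68 [361.3 204.3] [ 0.556 -0.158  0.126]
lug_face 0.92 [363.9 175.2] [ 0.618 -0.16   0.141]
tape_roll 0.87 [306.4 228.8] [ 0.501 -0.042  0.089]
marker 0.87 [354.4 143.8] [ 0.692 -0.147  0.106]
carton 0.95 [433.8 196.9] [ 0.577 -0.341  0.06 ]
spray 0.8 [241. 202.] [0.559 0.106 0.119]
scene 429.4149726359899 ['img', 'range_z', 'fx', 'fy', 'cx', 'cy', 'extrinsics', 'shot']
chest 0.78 [190.2 191.2] [ 0.691 -0.045  0.086]
pad_top 0.75 [188.9 144.7] [ 0.556 -0.155  0.123]
lug_face 0.87 [169.6 155.6] [ 0.634 -0.155  0.127]
tape_roll 0.71 [270.6 211.5] [0.58  0.121 0.015]
tape_roll 0.54 [232.4 156.8] [ 0.527 -0.03   0.107]
marker 0.67 [159.9 178. ] [ 0.697 -0.138  0.098]
marker 0.67 [190.6 190.3] [ 0.689 -0.046  0.087]
carton 0.7 [133.7 167.4] [ 0.683 -0.247  0.088]
spray 0.92 [272.3 208. ] [0.578 0.124 0.026]
wrist 294.51717240454684 ['img', 'range_z', 'fx', 'fy', 'cx', 'cy', 'extrinsics', 'shot']
```

Run:
```python
import cv2
im=cv2.imread("pics/top0.png"); cv2.imwrite("pics/top0z.png",cv2.resize(im[110:260,220:460],None,fx=3.3,fy=3.3,interpolation=cv2.INTER_CUBIC))
im=cv2.imread("pics/scene0.png"); cv2.imwrite("pics/scene0z.png",cv2.resize(im[80:260,90:330],None,fx=3.3,fy=3.3,interpolation=cv2.INTER_CUBIC))
```

```text
(no output)
```

View pics/top0.png

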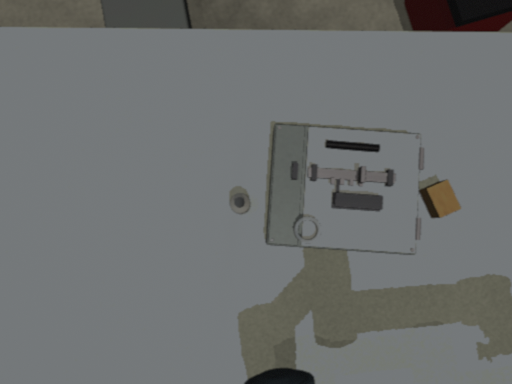

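View pics/top0z.png

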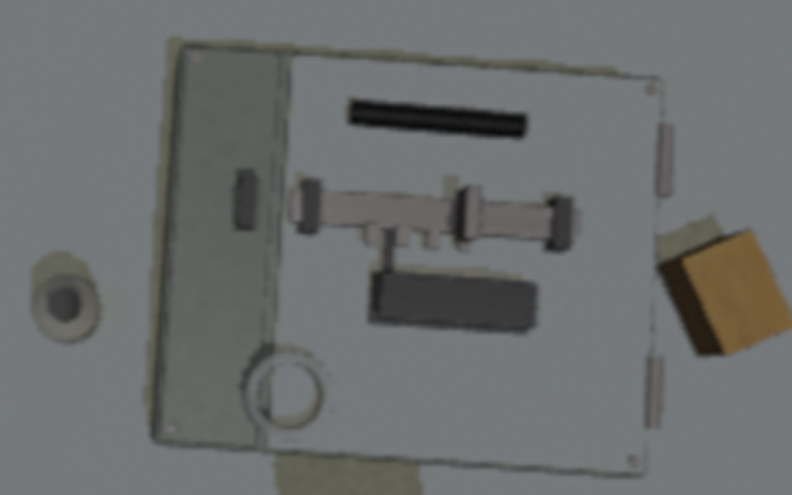

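View pics/scene0z.png

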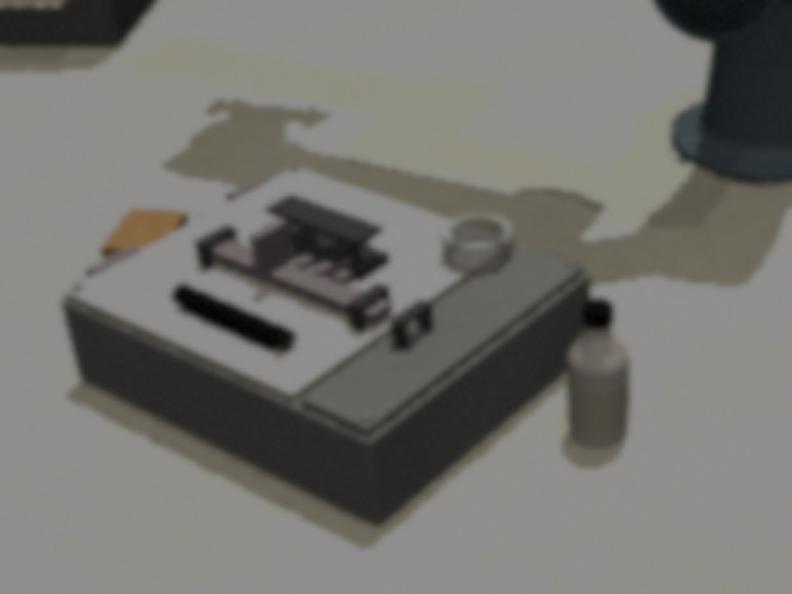

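Top view: the chest has a slight yaw and the keeper is at (294,170), towards world +y. The lug is at about (362,175), the pad is centred at about (358,201), the tape roll is at (306,229) and the marker is at (353,146). Next I'll fit the poses from depth.

```bash
cat > fit.py <<'E'
from h import *
def cloud(P):
    E=np.array(P["extrinsics"]);R=E[:3,:3];t=E[:3,3]
    v,u=np.mgrid[0:384,0:512];d=P["range_z"]
    c=np.stack([(u-P["cx"])/P["fx"]*d,-(v-P["cy"])/P["fy"]*d,-d],-1)
    W=(c-t)@R; W[d<=0]=np.nan
    return W
def rect(W,m):
    (c,s,a)=cv2.minAreaRect((W[m][:,:2]*1000).astype(np.float32)); return np.round(c,1),np.round(s,1),round(a,2),m.sum(),np.round(np.median(W[m][:,2]),4)
E
python3 - <<'E'
from fit import *
for c in ["top","scene"]:
    P=read_camera(c); W=cloud(P); z=W[...,2]
    lid=(abs(z-0.09)<0.01)&(W[...,0]>0.4)&(W[...,0]<0.78)&(W[...,1]>-0.34)&(W[...,1]<0.08)
    print(c,"lid",rect(W,lid))
    for n in ["pad_top","lug_face","chest","marker"]:
        for q in trace(n,P)[:1]:
            m=q["region"]&(z>0.05); print(n,round(q["p"],2),np.round(q["extent"],0), rect(W,m), np.round(np.nanpercentile(z[m],[5,25,50,75,95]),3))
            if n=="pad_top": print(" padtop",rect(W,m&(abs(z-0.126)<0.006)))
            if n=="lug_face": print(" lugtop",rect(W,m&(z>0.134)))
    for n,h in [("pad_top",.126),("lug_face",.128),("chest",0),("marker",.09),("tape_roll",.09)]:
        for q in place_of(n,P)[:1]: print(n,round(q["p"],2),np.round(px2w(P,*q["at"],z=h),4))
E
```

```text
top lid (array([ 593.8, -130.9]), array([345.5, 278.9]), 86.51, np.int64(15149), np.float64(0.0893))
pad_top 0.72 [358. 196.  46.  30.] (array([ 571., -152.]), array([104.9,  55.6]), 78.61, np.int64(648), np.float64(0.1253)) [0.12  0.124 0.125 0.127 0.129]
 padtop (array([ 563.6, -151.6]), array([104.3,  29.8]), 87.27, np.int64(614), np.float64(0.1254))
lug_face 0.69 [351. 176.  89.  21.] (array([ 619. , -139.1]), array([195.5,  39.6]), 87.96, np.int64(956), np.float64(0.1059)) [0.093 0.104 0.106 0.108 0.14 ]
 lugtop (array([ 620.6, -157.8]), array([10.6, 35.1]), 86.89, np.int64(80), np.float64(0.1407))
chest 0.95 [344. 192. 160. 131.] (array([ 594.3, -130.8]), array([345.7, 280.4]), 86.53, np.int64(17419), np.float64(0.0895)) [0.083 0.088 0.09  0.091 0.114]
marker 0.8 [351. 144.  50.  13.] (array([ 688.9, -144.9]), array([124.8,  20. ]), 87.17, np.int64(426), np.float64(0.1055)) [0.099 0.103 0.106 0.107 0.11 ]
pad_top 0.71 [ 0.5493 -0.1513  0.126 ]
lug_face 0.66 [ 0.6232 -0.1621  0.128 ]
chest 0.91 [ 0.5907 -0.1261  0.    ]
marker 0.84 [ 0.6927 -0.1486  0.09  ]
tape_roll 0.59 [ 0.49
[... 439 characters left out ...]
array([183.8,  60.1]), 84.07, np.int64(573), np.float64(0.1058)) [0.095 0.103 0.106 0.11  0.136]
 lugtop (array([ 624.3, -157. ]), array([10.6, 33.7]), 86.63, np.int64(38), np.float64(0.1393))
chest 0.74 [188. 185. 163. 111.] (array([ 599. , -122.6]), array([435.7, 281.5]), 87.42, np.int64(8081), np.float64(0.0894)) [0.058 0.085 0.089 0.091 0.114]
marker 0.51 [162. 176.  36.  22.] (array([ 682.5, -142. ]), array([118.5,  38.1]), 83.99, np.int64(301), np.float64(0.1031)) [0.09  0.098 0.103 0.106 0.108]
pad_top 0.83 [ 0.5618 -0.1415  0.126 ]
lug_face 0.97 [ 0.6191 -0.1658  0.128 ]
chest 0.75 [ 0.6052 -0.1272  0.    ]
marker 0.61 [ 0.6791 -0.1463  0.09  ]
tape_roll 0.8 [ 0.501  -0.0438  0.09  ]
```

Both cameras agree: yaw is about -3.4° and the midline of pad and bolt is at x of about 0.592. At this yaw tool +x is chest +y, so a tool +x shift is the push direction. The staging TCP is about (0.591, -0.180). I'll move there, half-closed.

```bash
python3 -m inch '[[0.5,[0.5,-0.25,0],0],[0.5,[1,-0.49,0],0],[0.5,[1,-0.49,0],0],[0.5,[1,-0.49,0],0],[0.5,[1,-0.49,0],0],[0.5,[1,-0.49,0],0],[0.5,[1,-0.49,0],0],[0.5,[1,-0.49,0],0],[0.5,[1,-0.49,0],0],[0.5,[1,-0.49,0],0]]'; python3 -m inch '[[0.5,[1,-0.49,0],0],[0.5,[1,-0.49,0],0],[0.5,[1,-0.49,0],0],[0.5,[1,-0.49,0],0],[0.5,[1,-0.49,0],0],[0.5,[1,-0.49,0],0],[0.5,[1,-0.49,0],0],[0.5,[0.5,-0.2,0],0],[0.5,[0,0,0],0]]'; python3 -m inch '[[0.5,[0,0,0],-0.05],[0.5,[0,0,0],-0.09],[0.5,[0,0,0],-0.09],[0.5,[0,0,0],-0.09],[0.5,[0,0,0],-0.09],[0.5,[0,0,0],-0.09],[0.5,[0,0,0],-0.09],[0.5,[0,0,0],-0.09],[0.5,[0,0,0],-0.09],[0.5,[0,0,0],-0.04]]'
python3 -m inch '[[0.5,[0,0,0],0],[0.5,[0,0,0],0]]'
```

```text
time: 3.2
tcp_pos: [0.3807, -0.3538, 0.304]
orientation: [[0.972, 0.236, 0.0], [0.236, -0.972, 0.0], [0.0, -0.0, -1.0]]
ft_force: [0.5, -0.0, 0.3]
width: 0.0426
time: 4.1
tcp_pos: [0.5739, -0.1943, 0.3036]
orientation: [[0.971, 0.239, 0.0], [0.239, -0.971, 0.001], [0.0, -0.001, -1.0]]
ft_force: [-0.8, -0.4, 0.3]
width: 0.0428
time: 5.1
tcp_pos: [0.5716, -0.197, 0.3041]
orientation: [[0.057, 0.998, -0.0], [0.998, -0.057, -0.0], [-0.0, -0.0, -1.0]]
ft_force: [-0.0, -0.8, 0.3]
width: 0.0426
time: 5.3
tcp_pos: [0.572, -0.197, 0.304]
orientation: [[0.062, 0.998, -0.0], [0.998, -0.062, -0.0], [-0.0, -0.0, -1.0]]
ft_force: [0.3, -0.0, 0.1]
width: 0.0426
```

Run:
```python
from fit import *
P=read_camera("wrist"); save(P,"wrist1.png"); W=cloud(P); z=W[...,2]
for n in ["pad_top","lug_face"]:
    for q in trace(n,P)[:1]:
        m=q["region"]&(z>0.05); print(n,round(q["p"],2),np.round(q["extent"],0), np.round(np.nanpercentile(z[m],[5,25,50,75,95]),3))
        if n=="pad_top": print(" padtop",rect(W,m&(abs(z-0.126)<0.006)))
        if n=="lug_face": print(" lugtop",rect(W,m&(z>0.134)&(z<.15)))
    for q in place_of(n,P)[:1]: print(n,round(q["p"],2),np.round(px2w(P,*q["at"],z=.127),4))
P=read_camera("scene"); save(P,"scene1.png")
P=read_camera("top"); save(P,"top1.png")
im=cv2.imread("pics/scene1.png"); cv2.imwrite("pics/scene1z.png",cv2.resize(im[40:240,90:330],None,fx=3,fy=3,interpolation=cv2.INTER_CUBIC))
```

```text
pad_top 0.9 [262. 134.  70. 126.] [0.108 0.125 0.126 0.126 0.127]
 padtop (array([ 563.6, -152.2]), array([103.7,  29.9]), 86.52, np.int64(4414), np.float64(0.1258))
pad_top 0.87 [ 0.5665 -0.1501  0.127 ]
lug_face 0.58 [311. 123.  58. 203.] [0.101 0.105 0.106 0.107 0.141]
 lugtop (array([ 621.1, -158.4]), array([ 9.3, 36.1]), 86.5, np.int64(588), np.float64(0.1415))
lug_face 0.67 [ 0.623  -0.1678  0.127 ]
```

View pics/wrist1.png

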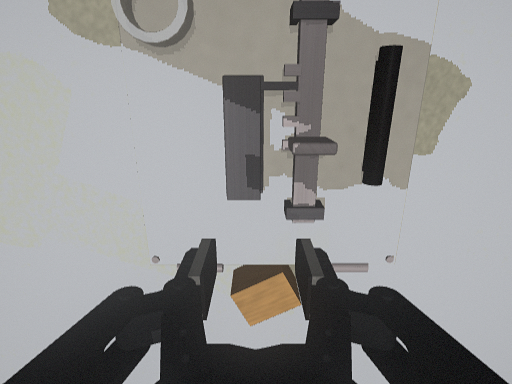

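View pics/scene1z.png

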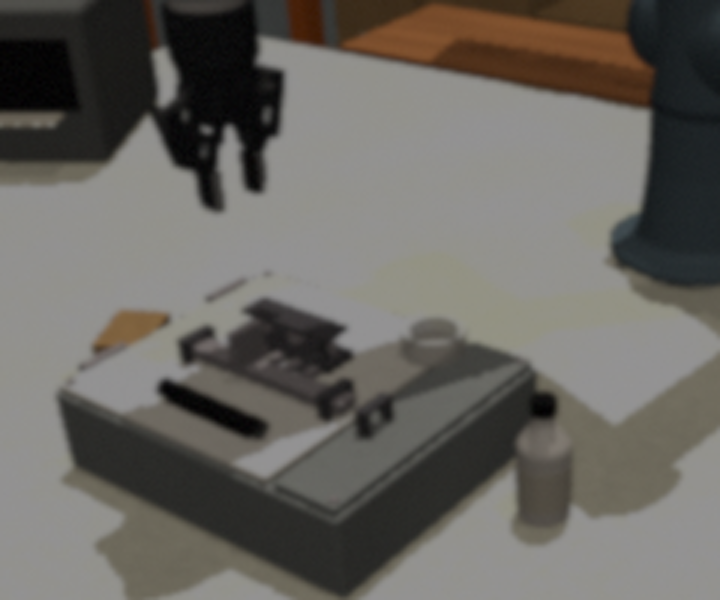

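Run:
```python
from fit import *
P=read_camera("wrist"); W=cloud(P); s=sense(); T=np.array(s["tcp_pos"]);R=np.array(s["orientation"])
L=(W-T)@R
for m,n in [((L[...,1]<0)&(L[...,2]>0.03)&(L[...,2]<0.09)&(abs(L[...,0])<.03),"left"),((L[...,1]>0)&(L[...,2]>0.03)&(L[...,2]<0.09)&(abs(L[...,0])<.03),"right")]:
    l=L[m]*1000
    print(n,m.sum(),np.round(np.percentile(l,[1,50,99],axis=0),1).tolist())
    t=l[l[:,2]>np.percentile(l[:,2],99)-6]; print(np.round(np.percentile(t,[2,50,98],axis=0),1).tolist())
```

```text
left 1742 [[-10.3, -34.6, 30.4], [7.2, -22.9, 45.1], [12.0, -21.1, 68.9]]
[[-9.8, -32.7, 62.9], [6.8, -21.4, 65.4], [11.3, -21.1, 70.2]]
right 1750 [[-10.3, 21.3, 30.6], [7.3, 23.0, 45.2], [11.9, 34.7, 68.8]]
[[-9.7, 21.3, 62.9], [6.7, 21.5, 65.4], [11.5, 31.9, 70.8]]
```

Wrist picture: the pad is centred at (245,137) and the lug at (312,146), with the fingers straddling the right lines. The fingertips are about 70 mm ahead of the TCP. I'll shift +17.5 mm on both tool x and y, then descend to just above the pad.

```bash
python3 -m inch '[[0.5,[0.29,0.3,0],0],[0.5,[0.29,0.3,0],0],[0.5,[0,0,0.25],0],[0.5,[0,0,0.5],0],[0.5,[0,0,0.5],0],[0.5,[0,0,0.5],0],[0.5,[0,0,0.5],0],[0.5,[0,0,0.5],0],[0.5,[0,0,0.25],0],[0.5,[0,0,0.25],0]]'; python3 -m inch '[[0.5,[0,0,0],0],[0.5,[0,0,0],0]]'
python3 - <<'E'
from fit import *
P=read_camera("wrist"); save(P,"wrist2.png"); W=cloud(P); s=sense(); T=np.array(s["tcp_pos"]);R=np.array(s["orientation"])
z=W[...,2];L=(W-T)@R*1000
q=trace("lug_face",P)[:1]
for q in q:
    m=q["region"]&(z>.134)&(z<.15)&(abs(L[...,1]-29)<25); print("lug top tool x,y", np.round(np.percentile(L[m],[3,50,97],axis=0),1).tolist())
for q in trace("pad_top",P)[:1]:
    m=q["region"]&(abs(z-.126)<.006); print("pad", np.round(np.percentile(L[m],[3,50,97],axis=0),1).tolist())
P=read_camera("scene"); save(P,"scene2.png")
im=cv2.imread("pics/scene2.png"); cv2.imwrite("pics/scene2z.png",cv2.resize(im[80:200,110:270],None,fx=4.5,fy=4.5,interpolation=cv2.INTER_CUBIC))
E
```

```text
time: 6.7
tcp_pos: [0.5914, -0.1805, 0.2055]
orientation: [[0.06, 0.998, -0.001], [0.998, -0.06, 0.0], [0.0, -0.001, -1.0]]
ft_force: [-0.1, -0.4, -0.5]
width: 0.0425
time: 6.9
tcp_pos: [0.5917, -0.1808, 0.2067]
orientation: [[0.061, 0.998, 0.0], [0.998, -0.061, -0.0], [-0.0, 0.0, -1.0]]
ft_force: [1.5, -0.1, 0.4]
width: 0.0426
lug top tool x,y [[19.8, 11.0, 64.4], [25.6, 27.3, 65.6], [28.8, 43.9, 72.0]]
pad [[-13.1, -43.9, 80.0], [41.0, -29.0, 81.2], [76.4, -15.4, 82.5]]
```

View pics/wrist2.png

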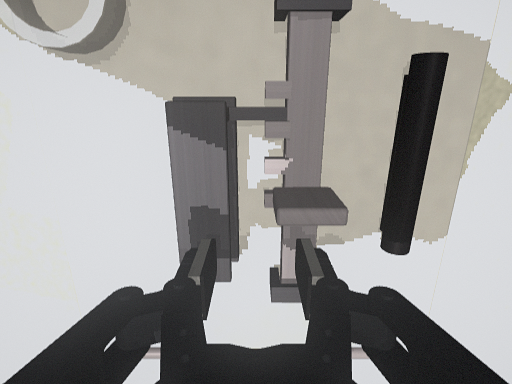

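View pics/scene2z.png

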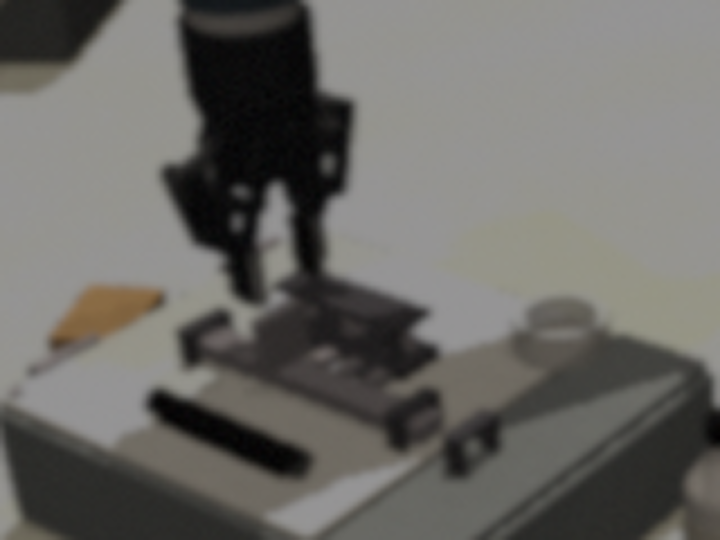

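Wrist picture: the pad-side fingertip is over the pad's near end at (205,245). The bolt-side tip is behind the lug (310,205), about 9 mm short of its face. I'll descend in small steps and watch the force.

```bash
python3 -m inch '[[0.5,[0,0,0.1],0],[0.5,[0,0,0.1],0],[0.5,[0,0,0.1],0],[0.5,[0,0,0],0]]'; for i in 1; do python3 -m inch '[[0.5,[0,0,0.06],0],[0.5,[0,0,0],0]]'; done;  python3 -m inch '[[0.5,[0,0,0.06],0],[0.5,[0,0,0],0]]'; python3 -m inch '[[0.5,[0,0,0.06],0],[0.5,[0,0,0],0]]'
```

```text
time: 7.5
tcp_pos: [0.5914, -0.1807, 0.197]
orientation: [[0.061, 0.998, -0.0], [0.998, -0.061, 0.0], [0.0, -0.0, -1.0]]
ft_force: [-0.6, -0.1, 0.8]
width: 0.0429
time: 7.7
tcp_pos: [0.5915, -0.1807, 0.1957]
orientation: [[0.061, 0.998, 0.0], [0.998, -0.061, -0.0], [-0.0, 0.0, -1.0]]
ft_force: [-1.0, 0.5, 2.5]
width: 0.0432
time: 7.9
tcp_pos: [0.5915, -0.1807, 0.1939]
orientation: [[0.061, 0.998, 0.0], [0.998, -0.061, -0.0], [-0.0, 0.0, -1.0]]
ft_force: [0.1, 0.8, 3.2]
width: 0.0429
time: 8.1
tcp_pos: [0.5915, -0.1807, 0.192]
orientation: [[0.061, 0.998, 0.0], [0.998, -0.061, -0.0], [-0.0, 0.0, -1.0]]
ft_force: [-0.7, -0.3, 3.8]
width: 0.0427
```

Contact came at TCP z of about 0.196, and the force matches the spring (4 mm down, 3.8 N). I'll go to about 9 mm.

```bash
python3 -m inch '[[0.5,[0,0,0.06],0],[0.5,[0,0,0.06],0],[0.5,[0,0,0.03],0],[0.5,[0,0,0],0]]'; python3 -m inch '[[0.5,[0,0,0],0]]'; python3 -m inch '[[0.5,[0,0,0.02],0],[0.5,[0,0,0],0]]'
python3 - <<'E'
from fit import *
P=read_camera("wrist"); W=cloud(P); s=sense(); T=np.array(s["tcp_pos"]);R=np.array(s["orientation"])
z=W[...,2]
for q in trace("pad_top",P)[:1]:
    m=q["region"]&(z>.105)&(z<.135)&(W[...,1]>-.16); print("pad z",round(q["p"],2), np.round(np.percentile(z[m],[10,25,50,75,90]),4))
E
```

```text
time: 8.5
tcp_pos: [0.5916, -0.1807, 0.1875]
orientation: [[0.061, 0.998, 0.0], [0.998, -0.061, -0.0], [-0.0, 0.0, -1.0]]
ft_force: [-1.8, 0.4, 5.7]
width: 0.0426
time: 8.6
tcp_pos: [0.5916, -0.1807, 0.1876]
orientation: [[0.061, 0.998, 0.0], [0.998, -0.061, -0.0], [-0.0, 0.0, -1.0]]
ft_force: [-1.2, 1.0, 5.2]
width: 0.0426
time: 8.8
tcp_pos: [0.5916, -0.1808, 0.187]
orientation: [[0.061, 0.998, 0.0], [0.998, -0.061, -0.0], [-0.0, 0.0, -1.0]]
ft_force: [-1.6, 0.6, 5.6]
width: 0.0428
pad z 0.88 [0.1153 0.1157 0.1162 0.1166 0.117 ]
```

The pad now measures z = 0.1162, about 9 mm down. Next I push along tool +x: a 9 mm gap plus 42 mm of travel, in small rows.

```bash
python3 -m inch '[[0.5,[0.1,0,0],0],[0.5,[0.1,0,0],0],[0.5,[0.1,0,0],0],[0.5,[0.1,0,0],0],[0.5,[0.1,0,0],0],[0.5,[0,0,0],0]]'
python3 - <<'E'
from fit import *
P=read_camera("wrist"); save(P,"wrist3.png"); W=cloud(P); s=sense(); T=np.array(s["tcp_pos"]);R=np.array(s["orientation"])
z=W[...,2];L=(W-T)@R*1000
for q in trace("pad_top",P)[:1]:
    m=q["region"]&(z>.105)&(z<.135)&(W[...,1]>-.13); print("pad z", np.round(np.percentile(z[m],[10,50,90]),4))
m=(z>.138)&(z<.146)&(L[...,0]>5)&(abs(L[...,1]-29)<22);print("lug", m.sum(),np.round(np.percentile(L[m],[3,50,97],axis=0),1).tolist(),np.round(np.median(W[m],axis=0),4))
E
```

```text
time: 9.5
tcp_pos: [0.5932, -0.1676, 0.1877]
orientation: [[0.061, 0.998, 0.002], [0.998, -0.061, -0.005], [-0.005, 0.002, -1.0]]
ft_force: [-0.5, -4.7, 5.0]
width: 0.043
pad z [0.1158 0.1167 0.1175]
lug 1994 [[6.9, 10.8, 43.3], [16.7, 27.1, 46.1], [21.1, 43.4, 49.1]] [ 0.6213 -0.1528  0.1415]
```

View pics/wrist3.png

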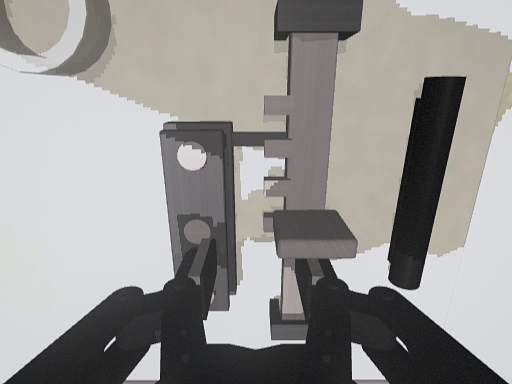

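The bolt is moving (lug about 5.6 mm along) and the catch is still about 9 mm down. I'll continue.

```bash
python3 -m inch '[[0.5,[0.1,0,0.02],0],[0.5,[0.1,0,0],0],[0.5,[0.1,0,0],0],[0.5,[0.1,0,0],0],[0.5,[0.1,0,0],0]]'; python3 -m inch '[[0.5,[0.1,0,0],0],[0.5,[0.1,0,0],0],[0.5,[0.1,0,0],0],[0.5,[0,0,0],0]]'
python3 - <<'E'
from fit import *
P=read_camera("wrist"); W=cloud(P); s=sense(); T=np.array(s["tcp_pos"]);R=np.array(s["orientation"])
z=W[...,2];L=(W-T)@R*1000
for q in trace("pad_top",P)[:1]:
    m=q["region"]&(z>.105)&(z<.135)&(W[...,1]>-.13); print("pad z", np.round(np.percentile(z[m],[10,50,90]),4))
m=(z>.138)&(z<.146)&(L[...,0]>5)&(abs(L[...,1]-29)<22);print("lug", m.sum(),np.round(np.percentile(L[m],[3,50,97],axis=0),1).tolist(),np.round(np.median(W[m],axis=0),4))
E
```

```text
time: 10.1
tcp_pos: [0.5943, -0.153, 0.1874]
orientation: [[0.062, 0.998, 0.002], [0.998, -0.062, -0.005], [-0.005, 0.003, -1.0]]
ft_force: [-2.4, -5.4, 5.8]
width: 0.0425
time: 10.5
tcp_pos: [0.5949, -0.1435, 0.1873]
orientation: [[0.061, 0.998, 0.002], [0.998, -0.061, -0.004], [-0.004, 0.003, -1.0]]
ft_force: [-0.3, -4.9, 5.6]
width: 0.0426
pad z [0.1152 0.1163 0.1171]
lug 2034 [[6.9, 10.4, 42.9], [16.6, 27.0, 45.8], [21.1, 43.2, 48.6]] [ 0.6228 -0.1288  0.1416]
```

The lug has moved about 29.7 mm, so about 12 mm remain. I'll push on until the stop shows in the force.

```bash
python3 -m inch '[[0.5,[0.1,0,0],0],[0.5,[0.1,0,0],0],[0.5,[0.1,0,0],0],[0.5,[0,0,0],0]]'; python3 -m inch '[[0.5,[0.06,0,0],0],[0.5,[0,0,0],0]]';python3 -m inch '[[0.5,[0.06,0,0],0],[0.5,[0,0,0],0]]'
```

```text
time: 11.0
tcp_pos: [0.5954, -0.1345, 0.1873]
orientation: [[0.061, 0.998, 0.002], [0.998, -0.061, -0.005], [-0.004, 0.003, -1.0]]
ft_force: [0.3, -4.2, 6.5]
width: 0.0426
time: 11.2
tcp_pos: [0.5955, -0.1331, 0.1873]
orientation: [[0.062, 0.998, 0.002], [0.998, -0.062, -0.005], [-0.005, 0.002, -1.0]]
ft_force: [-0.8, -6.6, 6.6]
width: 0.0425
time: 11.4
tcp_pos: [0.5955, -0.1328, 0.1874]
orientation: [[0.063, 0.998, 0.002], [0.998, -0.063, -0.009], [-0.009, 0.002, -1.0]]
ft_force: [-1.2, -11.0, 6.6]
width: 0.0421
```

```bash
python3 -m inch '[[0.5,[0.06,0,0],0],[0.5,[0,0,0],0]]'
python3 - <<'E'
from fit import *
P=read_camera("wrist"); save(P,"wrist4.png"); W=cloud(P); s=sense(); T=np.array(s["tcp_pos"]);R=np.array(s["orientation"])
z=W[...,2];L=(W-T)@R*1000
for q in trace("pad_top",P)[:1]:
    m=q["region"]&(z>.105)&(z<.135)&(W[...,1]>-.13); print("pad z", np.round(np.percentile(z[m],[10,50,90]),4))
m=(z>.138)&(z<.146)&(L[...,0]>5)&(abs(L[...,1]-29)<22);print("lug", m.sum(),np.round(np.percentile(L[m],[3,50,97],axis=0),1).tolist(),np.round(np.median(W[m],axis=0),4))
E
```

```text
time: 11.6
tcp_pos: [0.5955, -0.1325, 0.1874]
orientation: [[0.065, 0.998, 0.001], [0.998, -0.065, -0.012], [-0.012, 0.002, -1.0]]
ft_force: [-0.9, -14.8, 5.4]
width: 0.0429
pad z [0.1153 0.1164 0.1172]
lug 1999 [[6.9, 10.5, 42.9], [16.5, 26.9, 45.8], [21.0, 43.1, 48.7]] [ 0.6234 -0.1183  0.1415]
```

View pics/wrist4.png

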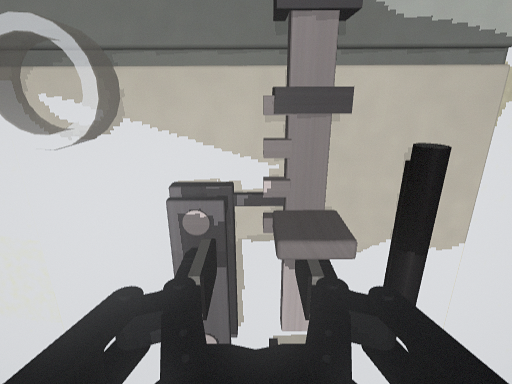

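The bolt bar runs into the keeper at (315,8). Three successive shifts raised the push force from 6.6 to 11 to 14.8 N with no motion, so it is at its stop. I'll ease the side load, then lift straight up.

```bash
python3 -m inch '[[0.5,[-0.08,0,0],0],[0.5,[0,0,0],0]]'; python3 -m inch '[[0.5,[0,0,-0.15],0],[0.5,[0,0,-0.15],0],[0.5,[0,0,-0.15],0],[0.5,[0,0,0],0]]'
python3 - <<'E'
from fit import *
P=read_camera("wrist"); W=cloud(P); s=sense(); T=np.array(s["tcp_pos"]);R=np.array(s["orientation"])
z=W[...,2];L=(W-T)@R*1000
for q in trace("pad_top",P)[:1]:
    m=q["region"]&(z>.105)&(z<.135)&(W[...,1]>-.13); print("pad z", np.round(np.percentile(z[m],[10,50,90]),4))
m=(z>.138)&(z<.146)&(L[...,0]>5)&(abs(L[...,1]-29)<22);print("lug", m.sum(),np.round(np.median(W[m],axis=0),4))
E
```

```text
time: 11.9
tcp_pos: [0.5955, -0.133, 0.1874]
orientation: [[0.063, 0.998, 0.002], [0.998, -0.063, -0.006], [-0.006, 0.002, -1.0]]
ft_force: [-0.7, -7.9, 7.9]
width: 0.0425
time: 12.3
tcp_pos: [0.5938, -0.1327, 0.1987]
orientation: [[0.063, 0.998, -0.003], [0.998, -0.063, -0.006], [-0.006, -0.003, -1.0]]
ft_force: [-2.9, -8.3, -1.0]
width: 0.0428
pad z [0.1078 0.1256 0.1265]
lug 1725 [ 0.6233 -0.1185  0.1415]
```

The pad is back up at 0.1256 with the bolt home. I'll back off the lug, raise clear and check.

```bash
python3 -m inch '[[0.5,[-0.15,0,-0.1],0],[0.5,[-0.1,0,-0.2],0],[0.5,[0,0,-0.5],0],[0.5,[0,0,-0.8],0],[0.5,[0,0,-0.8],0],[0.5,[0,0,-0.8],0],[0.5,[0,0,-0.5],0],[0.5,[-0.8,0,0],0],[0.5,[-0.8,0,0],0],[0.5,[-0.8,0,0],0]]';python3 -m inch '[[0.5,[-0.4,0,0],0],[0.5,[0,0,0],0],[0.5,[0,0,0],0]]'
python3 - <<'E'
from fit import *
for c in ["wrist","top","scene"]:
    P=read_camera(c); save(P,c+"5.png"); W=cloud(P); z=W[...,2]
    for q in trace("pad_top",P)[:1]:
        m=q["region"]&(z>.105)&(z<.135); print(c,"pad", rect(W,m&(abs(z-.126)<.006)),np.round(np.percentile(z[m],[10,50,90]),4))
    m=(z>.137)&(z<.146)&(abs(W[...,0]-.622)<.03)&(abs(W[...,1]+.13)<.05)
    if m.sum(): print("lug", rect(W,m))
    for n,h in [("marker",.09),("tape_roll",.09),("carton",0),("spray",0)]:
        for q in place_of(n,P)[:1]: print(n,round(q["p"],2),np.round(px2w(P,*q["at"],z=h),4))
im=cv2.imread("pics/top5.png"); cv2.imwrite("pics/top5z.png",cv2.resize(im[110:260,220:460],None,fx=3.3,fy=3.3,interpolation=cv2.INTER_CUBIC))
E
```

```text
time: 13.4
tcp_pos: [0.5901, -0.2094, 0.3114]
orientation: [[0.059, 0.998, 0.001], [0.998, -0.059, 0.0], [0.0, 0.001, -1.0]]
ft_force: [-0.1, -0.6, 0.5]
width: 0.0424
time: 13.7
tcp_pos: [0.5892, -0.2205, 0.3108]
orientation: [[0.06, 0.998, 0.0], [0.998, -0.06, 0.001], [0.001, 0.0, -1.0]]
ft_force: [0.1, 0.3, 0.3]
width: 0.0425
wrist pad (array([ 563.5, -152.1]), array([103.8,  30.3]), 86.46, np.int64(4642), np.float64(0.1258)) [0.1244 0.1257 0.1267]
lug (array([ 623.9, -119.1]), array([ 9.8, 35.6]), 86.65, np.int64(700), np.float64(0.1416))
marker 0.94 [ 0.6895 -0.1444  0.09  ]
carton 0.89 [ 0.5695 -0.3644  0.    ]
spray 0.44 [ 0.5501 -0.1552  0.    ]
top pad (array([ 563.7, -151.2]), array([104.3,  29.9]), 86.62, np.int64(625), np.float64(0.1252)) [0.1221 0.1251 0.1279]
lug (array([ 623.6, -117.1]), array([ 9.6, 33.3]), 88.73, np.int64(75), np.float64(0.1413))
marker 0.62 [ 0.6998 -0.1472  0.09  ]
tape_roll 0.6 [ 0.5045 -0.0462  0.09  ]
carton 0.97 [ 0.5809 -0.3608  0.    ]
spray 0.6 [0.5596 0.1107 0.    ]
scene pad (array([ 565.6, -152.1]), array([106.8,  32.8]), 86.65, np.int64(243), np.float64(0.1254)) [0.1147 0.1252 0.1268]
lug (array([ 626.1, -118.3]), array([12.7, 35.7]), 78.39, np.int64(42), np.float64(0.1411))
marker 0.72 [ 0.6757 -0.1538  0.09  ]
tape_roll 0.69 [ 0.5042 -0.0363  0.09  ]
carton 0.8 [ 0.5784 -0.3707  0.    ]
spray 0.67 [0.5592 0.1075 0.    ]
```

View pics/wrist5.png

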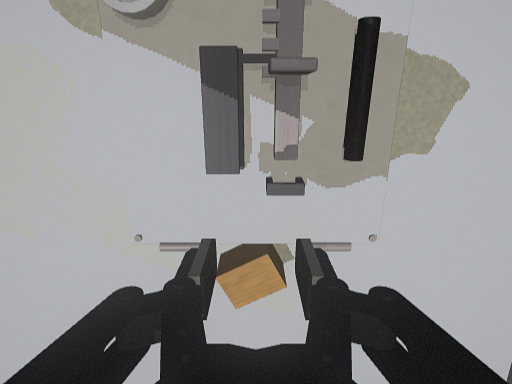

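View pics/top5z.png

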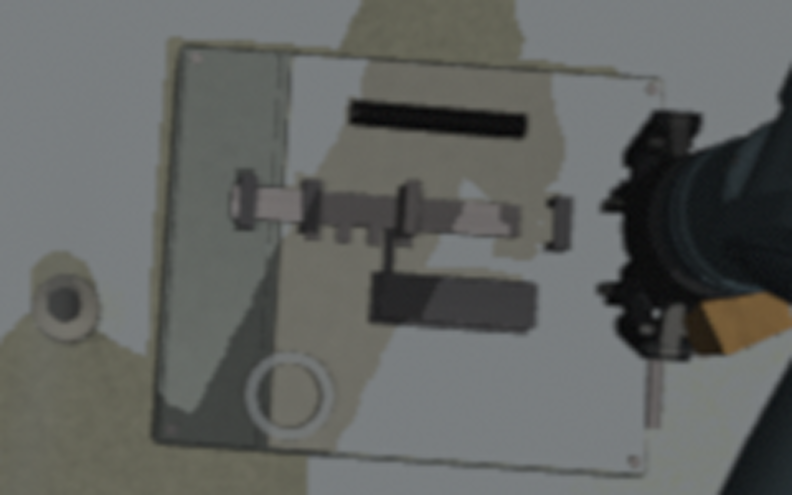

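The pad is back at its full height (0.1258, as at the start). The bolt bar passes through the keeper at (244,200) in the zoomed top view, the bystanders haven't moved, and nothing touches the robot. I'm handing in.

```bash
python3 -c "
from cell import sign_off, sense
print(sign_off()); print(sense()['time'])"
```

```text
the job is handed in; nothing more can be done
None
the job is handed in; nothing more can be done
```

The chest is locked as far as my checks show, and I handed the job in at about 14 s; sign-off gives no verdict.

**What I did:** One fingertip held the catch pad about 9 mm down. The other pushed the lug until it met a hard stop, where the force rose to about 15 N with no more movement. I then eased the side load, lifted straight up and moved clear.

**Last checks:**
- **Catch:** it stayed about 9 mm down at every check during the push. Afterwards the pad was back at its starting height (z = 0.126 m).
- **Bolt:** the bar goes through the keeper. The lug moved 39.3 mm by the wrist camera and 40.9 mm by the top camera. Those disagree by 1.6 mm. Adding a start of up to 2 mm from open, either can fit the bolt being fully home. I trust the hard stop and the catch springing fully up more than these figures.
- **Bystanders:** in the final pictures the marker, tape roll, carton and spray bottle showed no visible movement. The position estimates scatter by 10–20 mm between cameras. The wrist-camera "spray" hit (p 0.44, at the pad's position) was false and I ignored it.
- **Robot:** it was clear of everything, with the wrist force near 0.

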